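# Set a clamp blank against the flip stop of the bar guide

## Robot

A 7-joint arm with a two-finger parallel gripper is mounted at the origin on the work surface. World frame = base frame: x ahead of the robot, y to its left, z up, the work surface at z = 0. Lengths are in m, angles in degrees, forces in N, time in s.
With the tool pointing down it reaches from about 0.425 to 0.875 m from the base axis. Payload 4.7 kg.
Tool frame: the origin (TCP) lies on the centre line of the jaws, within the pads' length; the fingertips stand 14 mm ahead of it and the grasp point (between the pads) lies 5 mm behind it; z points along the fingers, x is the direction in which the jaws open and shut, and the axes are right-handed (so a half turn about z gives the same grasp; the last joint's range is limited). The gripper opens to 85 mm and grips with 20 to 120 N. Pads are 22 mm wide; open, the fingers measure 114 mm over their backs; the gripper's body (76 mm by 85 mm) begins 54 mm behind the grasp point. The pads swing forward as they close: fully open they stand 13 mm farther back than shut.
Start: joints at [-65.541, 18.392, -4.016, 83.108, 1.295, 78.541, -3.26], TCP at [0.261, 0.595, 0.245] pointing down, gripper open.
Joint ranges: [-163.93, 163.93], [-17.29, 119.83], [-79.2, 71.16], [3.27, 140.29], [-89.18, 269.18], [5.43, 117.66], [-154.24, 154.24]. Speed limits (degrees/s): [147.25, 147.25, 180, 180, 180, 180, 180].

## Interface

Orientations are given as [roll, pitch, yaw] about the fixed x, y, z axes, in that order (R = Rz(yaw) Ry(pitch) Rx(roll)).
In Python, from workcell import robot gives the robot as it stands.
- The arm moves only by the tool send_rows, never from a script. Its argument "deltas" is a list of rows, each a list of 7 numbers: the opening in per cent of the stroke, from 0 (shut) to 100 (fully open), then the shift along the tool's x, y, z in units of 0.02 m (1.0 is 0.02 m), then the turn, a rotation vector about the tool's x, y, z in units of 0.15 rad (1.0 is 0.15 rad). In form: [[hand, dx, dy, dz, rx, ry, rz], ...]. A call has 1 to 12 rows; each row shifts and turns the pose as measured when the row begins, along the tool's axes as they then stand; what a row does not reach is not made up. A row lasts 1/8 s, in which the tool goes at most 62.5 mm and 10.7 degrees, less where a joint would pass 70% of its speed; a pose out of reach is approached as far as the arm can. A call with a number of a shift or a turn outside -1 to 1 is refused whole. A call with a gripper value outside its range is refused whole. The fingers move at their own pace and stop on an object; "newtons" is the grip in N (left out, the last holds). Time passes only in rows, so rows that do not move let the fingers close. It gives the time, the measured TCP pose, the force and the opening at its end, in the units of the state.
- robot.state(): the state, without advancing time (a new reading comes with each control period).
- robot.camera(name): name is "scene" or "top"; returns the picture (480x640x3 uint8, red, green, blue); there is no depth.
- robot.camera_info(name): a dict with "fx", "fy", "cx", "cy" (pixels), "k1" (the pictures are not rectified: a ray, as slopes to the right and down, at radius r is drawn at 1 + k1 r^2 times it, then the intrinsics apply), "origin" and "attitude" of the camera in the world. Camera axes: x right, y up, looking along -z (the intrinsics and any distortion apply to the point x, -y, -z); pixel columns grow to the right and rows downward; lengths in m; the calibration is good to about 2 mm. A picture is of the moment at which its call begins. camera_info takes no time and is no camera call.
- robot.hand_in(): hands the job in, once; it reports no verdict.
The state is a dict: "time": time; "joint_positions": joint angles; "joint_velocities": joint speeds; "joint_torque": joint torques, N m; "tool_pos": TCP position; "eef_rot": TCP orientation; "contact_force": force on the tool from outside, world axes, zero at the start; "wrist_torque": the same for the moment, N m; "finger_gap": finger opening in m.
Only numpy, scipy, OpenCV 4.12 (cv2) and the standard library are available. Lean on these libraries where they do the work, as an engineer would, in place of code of your own. Each camera call takes 0.05 s, during which the arm holds its last target. There are 200 camera calls.

## Task

On the bar guide, flip the stop flag down across the channel, then slide the aluminium blank along the channel up to the stop until the stop's spring pin is fully in, and press it firmly home there with about 10 N, gently, never ramming or squeezing the stop with 20 N or more. Leave the blank seated against the lowered stop, let go, and leave the two sockets, the bolt and the bearing ring standing around the guide where they are.

Things in the scene. Friction and masses are not known exactly. Their poses are not given: they have to be found in the camera images.
- guide: Bar guide fixed on the bench (z = 0): grey base plate 150 (x) x 560 (y) x 12 mm, origin at centre of underside. Channel along its y axis, centred on x = 0: floor z = 12 mm, 45 mm wide between steel fence (+x side, 12 mm thick, top z = 32, y -270..270) and low front rail (-x side, 12 mm thick, top z = 26, y -270..130). The blank is pushed along the guide's +y towards the stop.
- bar: The blank: plain aluminium bar 40 (x) x 160 (y) x 36 mm high, about 0.6 kg, loose in the channel with 2.5 mm play each side, y axis along the guide's. Origin at the centre of its underside. It slides with dry friction of a few N, different each time.
- bar_tail (a point): Centre of the blank's rear (-y) end face, 80 mm from its middle, 18 mm above its underside: the face to push on. At least 45 mm of the channel is free behind it.
- bracket: Aluminium bracket of the flip stop, fixed at the fence; axes parallel to the guide's, origin at bench height on the guide's x = 0 line. Its y along the guide (100 to 160 mm) is where the stop's blade comes down. The metal block with the hinge spans bracket x +36 to +68 mm, 48 mm wide in y, up to z = 76 mm. It carries flag, set screw and pin.
- flag_hinge (a point): Point on the flag's hinge axis, mid-width: bracket x = +50 mm, z = 66 mm; the axis is parallel to the guide's y. The flag is a steel arm 24 mm wide, 10 mm thick, reaching 74 mm from the hinge, with a blade 12 mm thick (y) and 36 mm wide hanging under it at 50 mm, then a round rod with a ball knob.
- flag (a joint): Flag angle (rad). 0 = fully down: arm level over the channel towards -x, blade hanging in the channel to z = 19 mm. Grows as it lifts; starts at about 2.0 to 2.1 (its end), tipped back past upright to the +x side. Pushed towards -x to below about 1.6 it overbalances and sinks down by its own weight in a second or two (damped). No latch.
- flag_knob (a point): Centre of the black ball knob (20 mm diameter) at the outer end of the flag's arm, 106 mm from the hinge axis, on a 10 mm round rod that is free from 74 to 96 mm. With the flag tipped back it stands about 158 mm above the bench, and is pushed from behind towards the guide's -x; with the flag down it is 66 mm above the bench, 56 mm to -x of the channel's middle.
- pin (a joint): Travel of the brass spring pin in the blade (m): 0 = out, 0.005 = in to its shoulder; pressed further, its rubber seat yields 1 mm per 5 N (not read here). 12 mm thick, along y at x = 0, 30 mm above the bench with the flag down, pointing to -y. Its spring (0.2 N) is weaker than the blank's friction, so a seated blank stays.
- pin_seat (a point): Point on the flag's blade, in its middle plane, on the pin's axis. The pin sits on a set screw whose setting is NOT measured and differs each time: the pin's free tip stands anywhere from 22 to 46 mm in front (-y) of this point, so it must be found by feel. 20 N or more on the stop would spoil its setting.
- socket_a: Dark steel impact socket standing on end, 40 mm diameter, 50 mm tall, in front of the guide's rail; origin at its underside. A bystander, to be left alone.
- socket_b: Bright steel socket standing on end, 32 mm diameter, 40 mm tall, behind the fence; origin at its underside. A bystander, to be left alone.
- bolt: Bolt standing on its head, 28 mm head, 45 mm tall, in front of the guide; origin at its underside. A bystander, to be left alone.
- bearing: Bearing ring lying flat, 64 mm diameter, 18 mm tall, behind the fence; origin at its underside. A bystander, to be left alone.
Not all that is in view belongs to the job. Leave any orange look-alike of the bar alone.

How it is judged (in metres and radians):
On the way, in this order (a step that is already met when the one before it is completed fails the run):
1. the stop flag is fully down (within 0.08 rad) with the blank not yet at the stop (pin still out) (value of joint flag below 0.08 rad and value of joint pin below 0.002 m), for 0.2 s.
2. the blank is pressed home: pin in by more than 4 mm and 5 N or more between blank and stop for 0.2 s, flag down (value of joint flag below 0.08 rad and value of joint pin above 0.004 m and contact force between bar and bracket above 5 N), for 0.2 s.
At the end, for the whole second after the job is handed in: the flag is down (within 0.08 rad), the blank lies at rest (under 10 mm/s) flat in the channel (within 6 mm of its middle line, less than 4 mm above its floor, aligned within 0.08 rad) and still holds the spring pin in by more than 3 mm (value of joint flag below 0.08 rad and value of joint pin above 0.003 m and linear speed of bar below 0.01 m/s and x of bar in the frame of guide between -0.006 and 0.006 m and z of bar in the frame of guide below 0.016 m and angle between the y axis of bar and the y axis of guide, either way round below 0.08 rad); the robot touches nothing.
It fails at once if the blank is pressed on the stop with more than 20 N (contact force between bar and bracket above 20 N).
It fails at once if the robot presses on the stop with more than 25 N (contact force between any of the arm, the fingers and bracket above 25 N).
It fails at once if a socket, the bolt or the bearing ring is moved by more than 30 mm (distance of any of socket_a, socket_b, bolt, bearing from where it was at the start of the episode above 0.03 m).
It also fails if it takes over 72 s, if anything falls off the work surface, if the arm or the gripper's body presses on something with over 40 N, if the wrist force passes 120 N, or if a joint passes its speed limit or range.

## Working session

There is one attempt and no reset: what is moved stays moved. The work goes in short steps, Python scripts to look and compute and a tool call to move; the robot and the scene stay as the last step left them, time stands still between calls to the robot, and variables do not carry over. Pictures are saved under pics/ and viewed, on a budget of 10 in all, crops included, one or two more only if the job needs it, and the job is handed in when it is done.

Besides the shell and the picture viewer there is one more tool, called after "Request:" as a command line: name --pt "numbers of a row" for each row, then --argument value for the rest. send_rows: Moves the arm, as the interface text tells. Its arguments: {"type":"object","properties":{"deltas":{"type":"array"},"newtons":{"type":"number"}},"required":["deltas"]}

```bash
mkdir -p pics
cat > h.py <<'E'
import numpy as np, cv2
from scipy.spatial.transform import Rotation as R
from workcell import robot
def Rc(i):
    a=np.array(i["attitude"],float)
    return a if a.shape==(3,3) else R.from_euler('xyz',a,degrees=True).as_matrix()
def ray(n,u,v):
    i=robot.camera_info(n); x=(u-i["cx"])/i["fx"]; y=(v-i["cy"])/i["fy"]
    rd=np.hypot(x,y); r=rd
    for _ in range(30): r=rd/(1+i["k1"]*r*r)
    s=r/rd if rd>0 else 1
    return np.array(i["origin"],float), Rc(i)@np.array([x*s,-y*s,-1])
def onz(n,u,v,z):
    o,d=ray(n,u,v); return o+d*(z-o[2])/d[2]
def proj(n,p):
    i=robot.camera_info(n); q=Rc(i).T@(np.array(p,float)-i["origin"]); x,y=q[0]/-q[2],-q[1]/-q[2]
    k=1+i["k1"]*(x*x+y*y); return np.array([i["fx"]*x*k+i["cx"],i["fy"]*y*k+i["cy"]])
E
python3 - <<'E'
from h import *
for n in("scene","top"):
    print(robot.camera_info(n)); cv2.imwrite(f"pics/{n}0.png",robot.camera(n)[:,:,::-1])
print(robot.state())
E
```

```text
{'fx': 521.8280292477218, 'fy': 521.8280292477218, 'cx': 314.2960088634795, 'cy': 232.68351884490676, 'k1': 0.05028636499083492, 'origin': array([0.81414121, 0.5082815 , 0.57747796]), 'attitude': array([ 53.43405247,  -0.39375238, 152.6023611 ])}
{'fx': 497.3478436489301, 'fy': 497.3478436489301, 'cx': 311.5379846758999, 'cy': 235.99395073252055, 'k1': -0.14249864656937203, 'origin': array([ 0.43722522, -0.0659375 ,  0.91174718]), 'attitude': array([  4.77370778,  -1.9034401 , -90.85233599])}
{'time': 0.1, 'joint_positions': array([-65.54182026,  18.43592088,  -4.01687784,  83.16711236,
         1.29639481,  78.54279408,  -3.25920865]), 'joint_velocities': array([ 0.00846956, -0.20422156, -0.00762124, -0.07414122,  0.02674695,
       -0.00434455,  0.03885079]), 'joint_torque': array([ 6.57591886e-05, -4.94876218e+01, -3.83979846e-01, -3.15210843e+01,
        1.29276092e-02,  7.43542565e-03,  1.38970254e-06]), 'tool_pos': array([0.26060263, 0.59496736, 0.24432751]), 'eef_rot': array([1.79993549e+02, 1.00509757e-01, 6.63537388e+01]), 'contact_force': array([ 0.43365167,  0.65859459, -0.21238492]), 'wrist_torque': array([ 0.02760404, -0.052268  , -0.03130901]), 'finger_gap': 0.08526091999407422}
```

View pics/scene0.png

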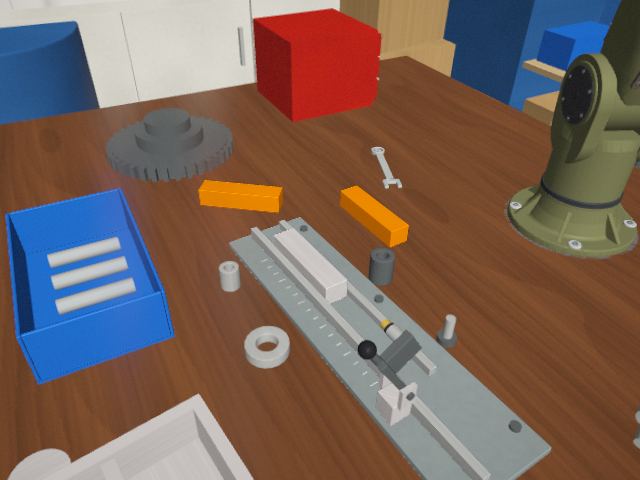

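View pics/top0.png

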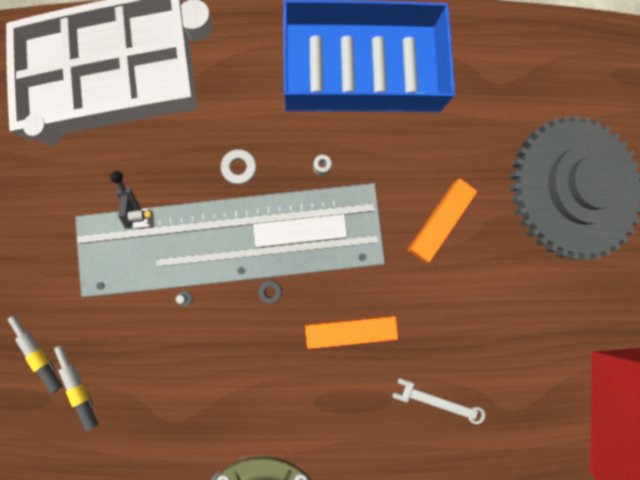

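The scene picture shows the flag tipped back (knob at 367,350) and the bar in the channel. In the top picture +y runs left and +x up: the plate corners are near (77,217), (375,184), (384,264), (82,297), the bar spans (253..346, 215..247), and the knob is at (117,177).

```bash
cat > m.py <<'E'
from h import *
im=cv2.imread("pics/top0.png"); g=im.astype(int)
mx=g.max(2); mn=g.min(2)
# plate: all non-brown (blue>=red-5) within region
def big(mask,box):
    m=np.zeros(mask.shape,np.uint8); x0,y0,x1,y1=box; m[y0:y1,x0:x1]=mask[y0:y1,x0:x1]*255
    m=cv2.morphologyEx(m,cv2.MORPH_OPEN,np.ones((3,3)))
    c=max(cv2.findContours(m,0,1)[0],key=cv2.contourArea); return c
pl=big((g[:,:,0]>g[:,:,2]-8)&(mx>70),(60,170,400,310))
b=cv2.boxPoints(cv2.minAreaRect(pl)); print("plate px",b.round(1).tolist())
P=np.array([onz("top",*p,0.012)[:2] for p in pl[:,0].astype(float)])
r=cv2.minAreaRect((P*1000).astype(np.float32)); print("plate",r, cv2.boxPoints(r).tolist())
bb=big((mn>205),(245,205,355,255))
P=np.array([onz("top",*p,0.048)[:2] for p in bb[:,0].astype(float)])
r=cv2.minAreaRect((P*1000).astype(np.float32)); print("bar",r,cv2.boxPoints(r).tolist())
# knob
k=big(mx<45,(105,165,130,190)); print("knob top",cv2.minEnclosingCircle(k))
s=cv2.imread("pics/scene0.png").max(2)
def bigs(m):
    q=np.zeros_like(m,np.uint8); q[335:366,350:385]=m[335:366,350:385]*255
    return max(cv2.findContours(q,0,1)[0],key=cv2.contourArea)
ks=bigs(s<50); print("knob scene",cv2.minEnclosingCircle(ks))
(u,v),_=cv2.minEnclosingCircle(k);(u2,v2),_=cv2.minEnclosingCircle(ks)
o1,d1=ray("top",u,v);o2,d2=ray("scene",u2,v2)
A=np.c_[d1,-d2]; t=np.linalg.lstsq(A,o2-o1,rcond=None)[0]; p,q=o1+d1*t[0],o2+d2*t[1]; print("knob",p,q)
E
python3 m.py
```

```text
plate px [[73.5, 216.10000610351562], [374.8999938964844, 183.1999969482422], [383.70001220703125, 263.6000061035156], [82.30000305175781, 296.5]]
plate ((507.1482849121094, 56.2557373046875), (147.69125366210938, 556.8966674804688), 5.573817253112793) [[406.60662841796875, 326.2150573730469], [460.69696044921875, -228.04855346679688], [607.68994140625, -213.70358276367188], [553.599609375, 340.5600280761719]]
bar ((520.1880493164062, -74.65287017822266), (39.01150131225586, 159.44564819335938), 5.577538013458252) [[493.02618408203125, 2.7966954708099365], [508.52313232421875, -155.89407348632812], [547.3499145507812, -152.10243225097656], [531.8529663085938, 6.5883331298828125]]
knob top ((117.59677124023438, 177.16128540039062), 5.402753829956055)
knob scene ((366.5163879394531, 349.58197021484375), 9.239123344421387)
knob [0.59591485 0.20959845 0.15507409] [0.59507111 0.21017285 0.1551063 ]
```

Request:
send_rows --pt "0 -0.6 1 0 0 0 -0.85" --pt "0 -0.6 1 0 0 0 -0.85" --pt "0 -0.6 1 0 0 0 -0.85" --pt "0 -0.6 1 0 0 0 -0.85" --newtons 40

```text
time: 0.6
tool_pos: [0.326, 0.5306, 0.2415]
eef_rot: [-179.7, 0.3, 96.8]
contact_force: [-0.9, -0.3, -0.1]
finger_gap: 0.0128
```

```bash
cat > g.py <<'E'
from h import *
s=robot.state(); c=np.array([.5071,.0563]); gy=np.array([-.0971,.9953]); gx=np.array([.9953,.0971])
p=s["tool_pos"]; d=p[:2]-c; f=s["contact_force"]
print("t",s["time"],"guide xy",(d@gx).round(4),(d@gy).round(4),"z",p[2].round(4),"rot",s["eef_rot"].round(2),"F gx,gy,z",(f[:2]@gx).round(2),(f[:2]@gy).round(2),f[2].round(2),"gap",round(s["finger_gap"],4))
print("q",s["joint_positions"].round(0))
E
python3 g.py
```

```text
t 0.6 guide xy -0.1342 0.4897 z 0.2415 rot [-179.74    0.27   96.82] F gx,gy,z -0.93 -0.24 -0.1 gap 0.0128
q [-57.  16.  -5.  87.   1.  78.  35.]
```

Request:
send_rows --pt "0 -1 0.85 0 0 0 0.1" --pt "0 -1 0.85 0 0 0 0" --pt "0 -1 0.85 0 0 0 0" --pt "0 -1 0.85 0 0 0 0" --pt "0 -1 0.85 0 0 0 0" --pt "0 -1 0.85 0 0 0 0" --pt "0 -1 0.85 0 0 0 0" --pt "0 -1 0.85 0 0 0 0" --pt "0 -1 0.85 0 0 0 0" --pt "0 -1 0.85 0 0 0 0" --pt "0 -1 0.85 0 0 0 0" --pt "0 -1 0.85 0 0 0 0"

```text
time: 2.1
tool_pos: [0.5588, 0.2927, 0.2381]
eef_rot: [-179.4, 0.6, 93.6]
contact_force: [0.0, 0.6, -0.1]
finger_gap: 0.0002
```

```bash
python3 g.py
```

```text
t 2.1 guide xy 0.0744 0.2303 z 0.2381 rot [-179.43    0.63   93.57] F gx,gy,z 0.06 0.55 -0.13 gap 0.0002
q [-35.  17.   6.  86.  -1.  78.  65.]
```

Request:
send_rows --pt "0 -0.95 0.9 0 0 0 -0.1" --pt "0 -0.95 0.9 0 0 0 -0.1" --pt "0 -0.95 0.9 0 0 0 0" --pt "0 -0.95 0.9 0 0 0 0" --pt "0 -0.6 0.7 0.4 0 0 0" --pt "0 0 0 1 0 0 0" --pt "0 0 0 1 0 0 0" --pt "0 0 0 1 0 0 0" --pt "0 0 0 0.4 0 0 0" --pt "0 0 0 0 0 0 0"

```text
time: 3.35
tool_pos: [0.6488, 0.2042, 0.1515]
eef_rot: [-178.8, 0.7, 94.1]
contact_force: [0.5, -0.0, 1.2]
finger_gap: -0.0001
```

```bash
python3 g.py
```

```text
t 3.35 guide xy 0.1554 0.1335 z 0.1515 rot [-178.76    0.72   94.15] F gx,gy,z 0.53 -0.09 1.18 gap -0.0001
q [-27.  26.   9.  84.  -4.  72.  77.]
```

Request:
send_rows --pt "0 0.5 -0.3 -0.2 0 0 -0.1" --pt "0 0 -0.4 0 0 0 0" --pt "0 0 -0.4 0 0 0 0" --pt "0 0 -0.3 0 0 0 0" --pt "0 0 -0.3 0 0 0 0" --pt "0 0 -0.3 0 0 0 0" --pt "0 0 -0.3 0 0 0 0"

```text
time: 4.22
tool_pos: [0.6018, 0.2119, 0.1609]
eef_rot: [-179.3, 0.6, 95.1]
contact_force: [1.4, -0.4, 1.2]
finger_gap: 0.0001
```

```bash
python3 g.py
```

```text
t 4.225 guide xy 0.1094 0.1457 z 0.1609 rot [-179.26    0.56   95.07] F gx,gy,z 1.4 -0.5 1.21 gap 0.0001
q [-29.  20.   8.  91.  -3.  70.  75.]
```

Request:
send_rows --pt "0 0 -0.35 0 0 0 0" --pt "0 0 -0.35 0 0 0 0" --pt "0 0 -0.35 0 0 0 0" --pt "0 0 -0.35 0 0 0 0" --pt "0 0 -0.35 0 0 0 0" --pt "0 0 -0.35 0 0 0 0" --pt "0 0 -0.35 0 0 0 0" --pt "0 0 -0.35 0 0 0 0" --pt "0 0 0 0 0 0 0"

```text
time: 5.35
tool_pos: [0.5398, 0.2065, 0.1606]
eef_rot: [-179.0, 0.6, 95.1]
contact_force: [0.2, 0.3, 0.5]
finger_gap: -0.0006
```

```bash
python3 g.py
python3 - <<'E'
from h import *
cv2.imwrite("pics/scene1.png",robot.camera("scene")[:,:,::-1])
E
```

```text
t 5.35 guide xy 0.0471 0.1463 z 0.1606 rot [-179.01    0.59   95.1 ] F gx,gy,z 0.19 0.33 0.52 gap -0.0006
q [-30.  14.   8.  99.  -2.  68.  73.]
```

View pics/scene1.png

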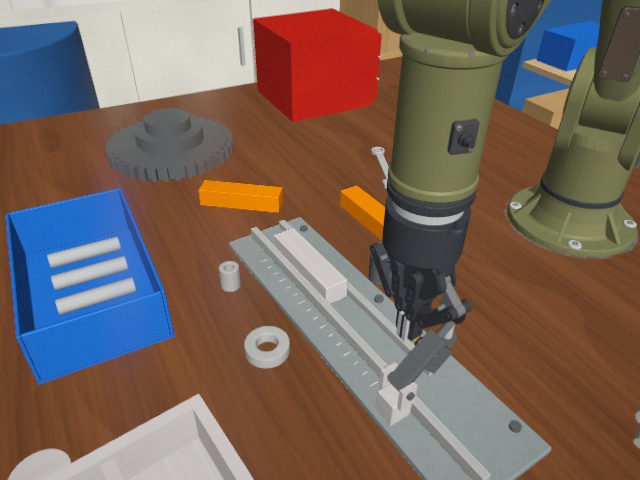

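The flag has gone past upright and is sinking (blade at 420,360), so I'll move to behind the tail.

Request:
send_rows --pt "0 -1 -0.2 0 0 0 0" --pt "0 -1 -0.2 0 0 0 0" --pt "0 -1 -0.2 0 0 0 0" --pt "0 -1 -0.2 0 0 0 0" --pt "0 -1 -0.2 0 0 0 0" --pt "0 -1 -0.2 0 0 0 0" --pt "0 -1 -0.2 0 0 0 0" --pt "0 -1 -0.2 0 0 0 0" --pt "0 -1 -0.2 0 0 0 0" --pt "0 -1 -0.1 0 0 0 0" --pt "0 -1 -0.1 0 0 0 0" --pt "0 -1 -0.1 0 0 0 0"

```text
time: 6.9
tool_pos: [0.5166, -0.0564, 0.1647]
eef_rot: [-179.1, 0.6, 94.8]
contact_force: [-0.0, -0.3, 0.9]
finger_gap: -0.0004
```

```bash
python3 g.py
```

```text
t 6.9 guide xy -0.0015 -0.1131 z 0.1647 rot [-179.11    0.63   94.77] F gx,gy,z -0.05 -0.3 0.88 gap -0.0004
q [-14.   6.  18. 108.  -1.  67.  99.]
```

Request:
send_rows --pt "0 -1 0 0 0 0 -0.1" --pt "0 -1 0 0 0 0 0" --pt "0 -1 0 0 0 0 0" --pt "0 -1 0 0 0 0 0" --pt "0 -1 0 0 0 0 0" --pt "0 -0.8 0 0 0 0 0" --pt "0 0 0 0 0 0 0" --pt "0 0 0 0 0 0 0"

```text
time: 7.9
tool_pos: [0.5242, -0.183, 0.1666]
eef_rot: [-179.2, 0.6, 95.3]
contact_force: [1.0, -0.2, 1.0]
finger_gap: -0.0003
```

```bash
python3 g.py
python3 - <<'E'
from h import *
for n in("scene","top"): cv2.imwrite(f"pics/{n}2.png",robot.camera(n)[:,:,::-1])
E
```

```text
t 7.9 guide xy -0.0063 -0.2398 z 0.1666 rot [-179.15    0.58   95.31] F gx,gy,z 0.93 -0.31 1.03 gap -0.0003
q [ -5.  11.  24. 103.  -4.  68. 115.]
```

View pics/scene2.png

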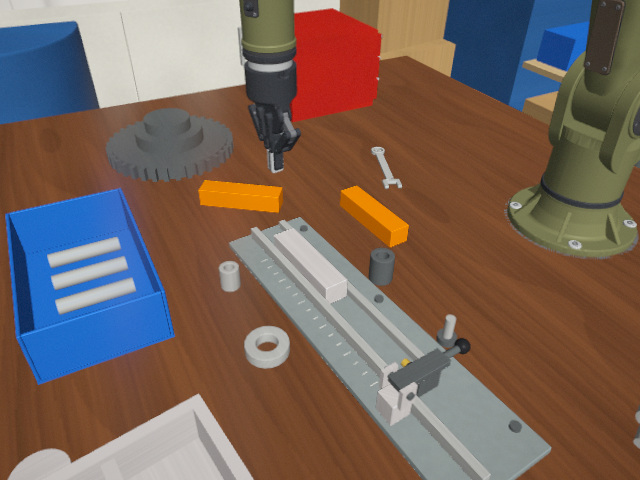

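View pics/top2.png

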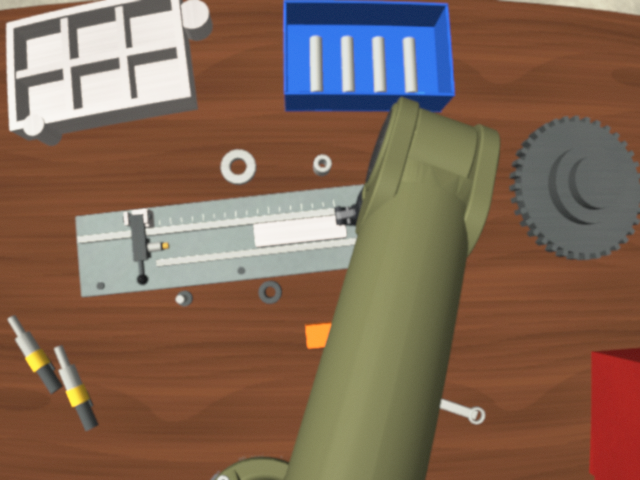

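The flag looks down: the knob is at (462,346) in the scene view and (142,279) in the top view. The brass pin tip shows at about (169,246) in the top view. I'll check both numerically.

Run:
```python
from h import *
c=np.array([.5071,.0563]); gy=np.array([-.0971,.9953]); gx=np.array([.9953,.0971])
def blob(n,box):
    m=cv2.imread(f"pics/{n}2.png").max(2)<50; x0,y0,x1,y1=box; q=np.zeros(m.shape,np.uint8); q[y0:y1,x0:x1]=m[y0:y1,x0:x1]*255
    return cv2.minEnclosingCircle(max(cv2.findContours(q,0,1)[0],key=cv2.contourArea))
a=blob("top",(136,273,150,287)); b=blob("scene",(454,336,473,356)); print(a,b)
o1,d1=ray("top",*a[0]);o2,d2=ray("scene",*b[0]); t=np.linalg.lstsq(np.c_[d1,-d2],o2-o1,rcond=None)[0]; p=(o1+d1*t[0]+o2+d2*t[1])/2
d=p[:2]-c; print("knob",p,"guide",d@gx,d@gy)
im=cv2.imread("pics/top2.png").astype(int); m=(im[:,:,2]-im[:,:,0]>70)&(im[:,:,1]-im[:,:,0]>40); m[:235]=0;m[256:]=0;m[:,:150]=0;m[:,185:]=0
v,u=np.nonzero(m); print(u.min(),u.max(),v.mean())
d=onz("top",u.max()+.5,v.mean(),.03)[:2]-c; print("tip guide",d@gx,d@gy)
```

```text
((142.5, 279.0), 4.031229019165039) ((461.547607421875, 345.547607421875), 7.845633029937744)
knob [0.43705998 0.19519521 0.06493683] guide -0.05622410718089088 0.14504328800880725
162 167 245.375
tip guide -0.00012170084284619543 0.10491961651762077
```

Request:
send_rows --pt "0 -0.2 0.3 1 0 0 0" --pt "0 0 0 1 0 0 0" --pt "0 0 0 1 0 0 0" --pt "0 0 0 1 0 0 0" --pt "0 0 0 0.8 0 0 0" --pt "0 0 0 0.5 0 0 0" --pt "0 0 0 0 0 0 0"

```text
time: 8.88
tool_pos: [0.5294, -0.1839, 0.0504]
eef_rot: [-178.9, 0.5, 95.7]
contact_force: [-0.8, -0.4, -0.0]
finger_gap: 0.0001
```

```bash
python3 g.py
```

```text
t 8.875 guide xy -0.0011 -0.2413 z 0.0504 rot [-178.94    0.49   95.7 ] F gx,gy,z -0.8 -0.29 -0.01 gap 0.0001
q [ -4.  19.  23. 108.  -8.  55. 118.]
```

Request:
send_rows --pt "0 0 0.1 0.4 0 0 0" --pt "0 0 0 0.3 0 0 0" --pt "0 0.3 0 0 0 0 0" --pt "0 0.3 0 0 0 0 0" --pt "0 0.3 0 0 0 0 0" --pt "0 0.3 0 0 0 0 0"

```text
time: 9.62
tool_pos: [0.5304, -0.1603, 0.0372]
eef_rot: [-179.2, 0.7, 95.7]
contact_force: [-0.0, -2.7, -2.4]
finger_gap: 0.0001
```

```bash
python3 g.py
```

```text
t 9.625 guide xy 0.0022 -0.2179 z 0.0372 rot [-179.18    0.66   95.66] F gx,gy,z -0.27 -2.64 -2.44 gap 0.0001
q [ -6.  19.  22. 109.  -8.  53. 116.]
```

Request:
send_rows --pt "0 0.5 -0.05 0 0 0 0" --pt "0 0.5 0 0 0 0 0" --pt "0 0.5 0 0 0 0 0" --pt "0 0.5 0 0 0 0 0" --pt "0 0.5 0 0 0 0 0" --pt "0 0.5 0 0 0 0 0" --pt "0 0.5 0 0 0 0 0" --pt "0 0.5 0 0 0 0 0" --pt "0 0.3 0 0 0 0 0" --pt "0 0.2 0 0 0 0 0"

```text
time: 10.88
tool_pos: [0.5207, -0.0667, 0.0372]
eef_rot: [-179.3, 0.8, 95.6]
contact_force: [0.1, -3.8, 0.6]
finger_gap: -0.0001
```

```bash
python3 g.py
```

```text
t 10.875 guide xy 0.0016 -0.1237 z 0.0372 rot [-179.31    0.85   95.64] F gx,gy,z -0.3 -3.79 0.62 gap -0.0001
q [-14.  16.  20. 113.  -5.  52. 104.]
```

Request:
send_rows --pt "0 0.3 0 0 0 0 0" --pt "0 0.3 0 0 0 0 0" --pt "0 0.3 0 0 0 0 0" --pt "0 0.3 0 0 0 0 0" --pt "0 0.2 0 0 0 0 0" --pt "0 0.1 0 0 0 0 0"

```text
time: 11.62
tool_pos: [0.5179, -0.0361, 0.0372]
eef_rot: [-179.3, 0.9, 95.6]
contact_force: [0.8, -4.9, 1.4]
finger_gap: -0.0002
```

```bash
python3 g.py
python3 - <<'E'
from h import *
im=robot.camera("scene")[:,:,::-1]; cv2.imwrite("pics/s3.png",cv2.resize(im[230:430,260:480],None,fx=3,fy=3))
im=robot.camera("top")[:,:,::-1];cv2.imwrite("pics/t3.png",im)
E
```

```text
t 11.625 guide xy 0.0018 -0.093 z 0.0372 rot [-179.35    0.92   95.56] F gx,gy,z 0.3 -4.97 1.44 gap -0.0002
q [-17.  15.  19. 114.  -5.  52. 100.]
```

View pics/s3.png

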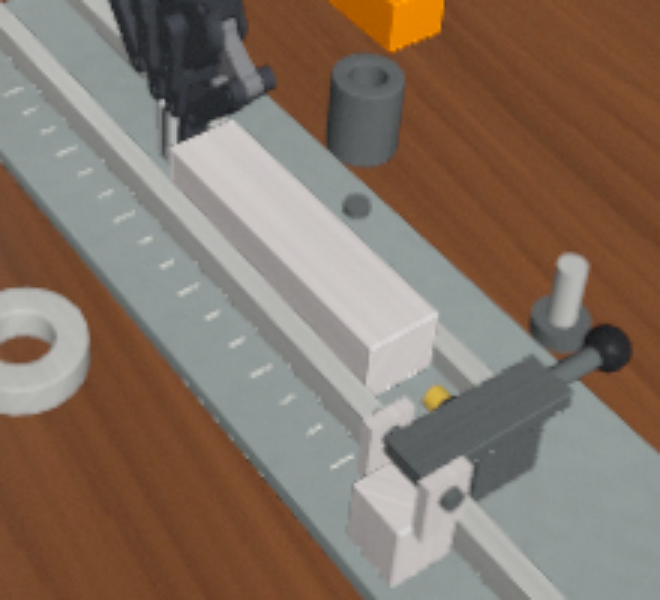

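The bar lies in the channel with its front top edge at crop (368,347)–(438,315), a short way before the brass pin at (436,397). I'll work out the gap.

Run:
```python
from h import *
c=np.array([.5071,.0563]); gy=np.array([-.0971,.9953]); gx=np.array([.9953,.0971])
for u,v in((368,347),(438,315)):
    d=onz("scene",260+u/3,230+v/3,.048)[:2]-c; print("front",d@gx,d@gy)
for u,v in((426,396),):
    d=onz("scene",260+u/3,230+v/3,.03)[:2]-c; print("tip",d@gx,d@gy)
g=cv2.imread("pics/t3.png").astype(int).min(2); m=np.zeros((480,640),np.uint8); m[215:260,165:290]=(g[215:260,165:290]>205)*255
m=cv2.morphologyEx(m,2,np.ones((3,3)));k=max(cv2.findContours(m,0,1)[0],key=cv2.contourArea)
P=np.array([onz("top",*map(float,p),.048)[:2]-c for p in k[:,0]]); print("top x",(P@gx).min(),(P@gx).max(),"y",(P@gy).min(),(P@gy).max())
```

```text
front 0.017860922850900757 0.08090922465159835
front -0.020434379525672456 0.08320328206255412
tip 0.002750702667514938 0.10476910360191831
top x -0.021464690314002943 0.017594839960670565 y 0.03062830693573463 0.08157895946135155
```

Request:
send_rows --pt "0 0.2 0 0 0 0 0" --pt "0 0.2 0 0 0 0 0" --pt "0 0.2 0 0 0 0 0" --pt "0 0.1 0 0 0 0 0" --pt "0 0.1 0 0 0 0 0"

```text
time: 12.35
tool_pos: [0.5165, -0.0218, 0.0373]
eef_rot: [-179.4, 1.0, 95.4]
contact_force: [0.8, -5.5, 1.9]
finger_gap: 0.0003
```

```bash
python3 g.py
```

```text
t 12.35 guide xy 0.0018 -0.0786 z 0.0373 rot [-179.36    1.     95.42] F gx,gy,z 0.31 -5.58 1.88 gap 0.0003
q [-18.  15.  18. 115.  -5.  52.  98.]
```

Request:
send_rows --pt "0 0.08 0 0 0 0 0" --pt "0 0.08 0 0 0 0 0" --pt "0 0.08 0 0 0 0 0" --pt "0 0.08 0 0 0 0 0"

```text
time: 12.85
tool_pos: [0.5159, -0.017, 0.0373]
eef_rot: [-179.4, 1.1, 95.3]
contact_force: [1.0, -5.1, 2.6]
finger_gap: 0.0003
```

Request:
send_rows --pt "0 0.05 0 0 0 0 0" --pt "0 0.05 0 0 0 0 0"

```text
time: 13.1
tool_pos: [0.5157, -0.0157, 0.0373]
eef_rot: [-179.3, 1.1, 95.3]
contact_force: [0.2, -4.9, 2.3]
finger_gap: -0.0003
```

```bash
python3 g.py
```

```text
t 13.1 guide xy 0.0016 -0.0725 z 0.0373 rot [-179.35    1.11   95.27] F gx,gy,z -0.3 -4.94 2.34 gap -0.0003
q [-18.  15.  18. 115.  -4.  52.  97.]
```

Request:
send_rows --pt "0 0.06 0 0 0 0 0" --pt "0 0.06 0 0 0 0 0" --pt "0 0.06 0 0 0 0 0"

```text
time: 13.48
tool_pos: [0.5153, -0.0133, 0.0373]
eef_rot: [-179.3, 1.2, 95.2]
contact_force: [1.1, -4.4, 3.2]
finger_gap: 0.0
```

Request:
send_rows --pt "0 0.05 0 0 0 0 0" --pt "0 0.05 0 0 0 0 0"

```text
time: 13.72
tool_pos: [0.5151, -0.0122, 0.0373]
eef_rot: [-179.3, 1.2, 95.1]
contact_force: [0.6, -5.2, 2.2]
finger_gap: -0.0001
```

Request:
send_rows --pt "0 0.05 0 0 0 0 0" --pt "0 0.05 0 0 0 0 0"

```text
time: 13.98
tool_pos: [0.5149, -0.011, 0.0373]
eef_rot: [-179.3, 1.3, 95.1]
contact_force: [0.4, -5.4, 2.1]
finger_gap: -0.0001
```

Request:
send_rows --pt "0 0.05 0 0 0 0 0" --pt "0 0.05 0 0 0 0 0"

```text
time: 14.22
tool_pos: [0.5146, -0.01, 0.0373]
eef_rot: [-179.3, 1.3, 95.0]
contact_force: [0.9, -4.9, 2.7]
finger_gap: -0.0001
```

Request:
send_rows --pt "0 0.05 0 0 0 0 0" --pt "0 0.05 0 0 0 0 0"

```text
time: 14.48
tool_pos: [0.5145, -0.009, 0.0373]
eef_rot: [-179.3, 1.3, 95.0]
contact_force: [0.5, -5.6, 2.8]
finger_gap: -0.0002
```

Request:
send_rows --pt "0 0.05 0 0 0 0 0" --pt "0 0.05 0 0 0 0 0"

```text
time: 14.72
tool_pos: [0.5143, -0.0081, 0.0373]
eef_rot: [-179.3, 1.4, 94.9]
contact_force: [0.4, -6.8, 2.3]
finger_gap: 0.0001
```

Request:
send_rows --pt "0 0.05 0 0 0 0 0"

```text
time: 14.85
tool_pos: [0.5142, -0.008, 0.0373]
eef_rot: [-179.3, 1.5, 94.9]
contact_force: [0.6, -6.5, 2.6]
finger_gap: -0.0002
```

Request:
send_rows --pt "0 0.05 0 0 0 0 0"

```text
time: 14.98
tool_pos: [0.5142, -0.008, 0.0374]
eef_rot: [-179.3, 1.5, 94.8]
contact_force: [1.2, -6.8, 2.2]
finger_gap: -0.0007
```

Request:
send_rows --pt "0 0.05 0 0 0 0 0"

```text
time: 15.1
tool_pos: [0.5142, -0.008, 0.0374]
eef_rot: [-179.3, 1.6, 94.8]
contact_force: [0.9, -5.9, 2.5]
finger_gap: -0.0002
```

Request:
send_rows --pt "0 0.07 0 0 0 0 0" --pt "0 0.07 0 0 0 0 0"

```text
time: 15.35
tool_pos: [0.5141, -0.0079, 0.0374]
eef_rot: [-179.3, 1.7, 94.7]
contact_force: [0.8, -7.4, 2.7]
finger_gap: -0.0002
```

Request:
send_rows --pt "0 0.09 0 0 0 0 0" --pt "0 0.09 0 0 0 0 0"

```text
time: 15.6
tool_pos: [0.5141, -0.0077, 0.0375]
eef_rot: [-179.3, 1.9, 94.5]
contact_force: [1.5, -7.8, 2.9]
finger_gap: -0.0002
```

Request:
send_rows --pt "0 0.13 0 0 0 0 0" --pt "0 0.13 0 0 0 0 0"

```text
time: 15.85
tool_pos: [0.5139, -0.0074, 0.0375]
eef_rot: [-179.3, 2.3, 94.4]
contact_force: [1.3, -9.4, 1.8]
finger_gap: -0.0004
```

Request:
send_rows --pt "0 0.17 0 0 0 0 0" --pt "0 0.17 0 0 0 0 0"

```text
time: 16.1
tool_pos: [0.5138, -0.0071, 0.0376]
eef_rot: [-179.3, 2.7, 94.2]
contact_force: [2.7, -11.2, 3.4]
finger_gap: -0.0
```

```bash
python3 g.py
```

```text
t 16.1 guide xy 0.0005 -0.0638 z 0.0376 rot [-179.34    2.67   94.15] F gx,gy,z 1.64 -11.38 3.39 gap -0.0
q [-20.  14.  18. 115.  -2.  52.  93.]
```

Request:
send_rows --pt "0 0.2 0 0 -0.1 0 -0.05" --pt "0 0.21 0 0 -0.1 0 -0.05"

```text
time: 16.35
tool_pos: [0.5142, -0.0067, 0.0378]
eef_rot: [178.9, 3.2, 94.8]
contact_force: [1.7, -13.2, 2.9]
finger_gap: -0.0
```

Request:
send_rows --pt "0 0.24 0 0 -0.1 0 -0.05" --pt "0 0.25 0 0 -0.1 0 -0.05"

```text
time: 16.6
tool_pos: [0.5143, -0.0062, 0.0379]
eef_rot: [177.1, 3.8, 95.3]
contact_force: [2.6, -14.9, 1.9]
finger_gap: -0.0001
```

Request:
send_rows --pt "0 0.24 0 0 0.1 0.05 0" --pt "0 0.24 0 0 0.1 0.05 0" --pt "0 0.24 0 0 0 0 0"

```text
time: 16.98
tool_pos: [0.5137, -0.0061, 0.0379]
eef_rot: [178.9, 3.7, 94.8]
contact_force: [1.5, -13.5, 3.9]
finger_gap: 0.0001
```

```bash
python3 g.py
python3 - <<'E'
from h import *
im=robot.camera("scene")[:,:,::-1]; cv2.imwrite("pics/s4.png",cv2.resize(im[230:430,260:480],None,fx=3,fy=3))
E
```

```text
t 16.975 guide xy 0.0005 -0.0628 z 0.0379 rot [178.86   3.74  94.75] F gx,gy,z 0.17 -13.61 3.94 gap 0.0001
q [-22.  13.  18. 117.  -1.  50.  91.]
```

View pics/s4.png

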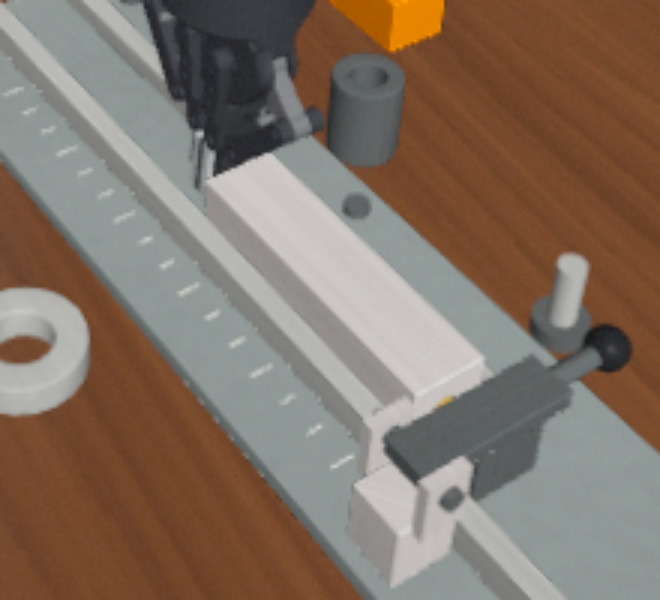

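The bar is against the pin: its front edge is at crop (414,397)–(483,360), about 6 mm past where the free tip stood. The force slope was about 5 N/mm, which matches the seat. I'll back off and lift away.

Request:
send_rows --pt "0 -0.1 0 0 0 0 0" --pt "0 -0.4 0 0 0 0 0" --pt "0 -0.6 0 0 0 0 0" --pt "0 -0.6 0 0 0 0 0" --pt "0 0 0 -0.6 0 0 0" --pt "0 0 0 -1 0 0 0" --pt "0 0 0 -1 0 0 0" --pt "0 0 0 -1 0 0 0" --pt "0 0 0 -1 0 0 0" --pt "0 0 0 -1 0 0 0" --pt "0 -1 0 -0.5 0 0 0" --pt "0 -1 0 0 0 0 0"

```text
time: 18.52
tool_pos: [0.5163, -0.0675, 0.1729]
eef_rot: [178.8, 3.3, 95.1]
contact_force: [0.6, 0.5, -0.3]
finger_gap: 0.0001
```

Request:
send_rows --pt "0 -1 0 0 0 0 0" --pt "0 -1 0 0 0 0 0" --pt "0 -1 0 0 0 0 0" --pt "0 -1 0 0 0 0 0" --pt "0 0 0 0 0 0 0" --pt "0 0 0 0 0 0 0"

```text
time: 19.27
tool_pos: [0.5246, -0.1474, 0.1829]
eef_rot: [178.4, 3.1, 95.1]
contact_force: [0.2, -0.3, -0.4]
finger_gap: -0.0003
```

```bash
python3 g.py
python3 - <<'E'
from h import *
im=robot.camera("scene")[:,:,::-1]; cv2.imwrite("pics/s5.png",cv2.resize(im[230:430,260:480],None,fx=3,fy=3))
im=robot.camera("top")[:,:,::-1]; cv2.imwrite("pics/t5.png",cv2.resize(im[150:310,60:340],None,fx=2.8,fy=2.8))
c=np.array([.5071,.0563]); gy=np.array([-.0971,.9953]); gx=np.array([.9953,.0971])
g=im.astype(int).min(2); m=np.zeros((480,640),np.uint8); m[215:260,150:290]=(g[215:260,150:290]>205)*255
m=cv2.morphologyEx(m,2,np.ones((3,3)));k=max(cv2.findContours(m,0,1)[0],key=cv2.contourArea)
P=np.array([onz("top",*map(float,p),.048)[:2]-c for p in k[:,0]]); G=np.c_[P@gx,P@gy]; print(cv2.minAreaRect((G*1000).astype(np.float32)),G.min(0),G.max(0))
E
```

```text
t 19.275 guide xy -0.0024 -0.2044 z 0.1829 rot [178.42   3.1   95.12] F gx,gy,z 0.2 -0.36 -0.41 gap -0.0003
q [-13.   6.  26. 106.  -0.  66. 108.]
((-2.076791763305664, 30.198486328125), (158.63888549804688, 38.957786560058594), 89.77033996582031) [-0.02184161 -0.04913364] [0.01759484 0.10956715]
```

View pics/s5.png

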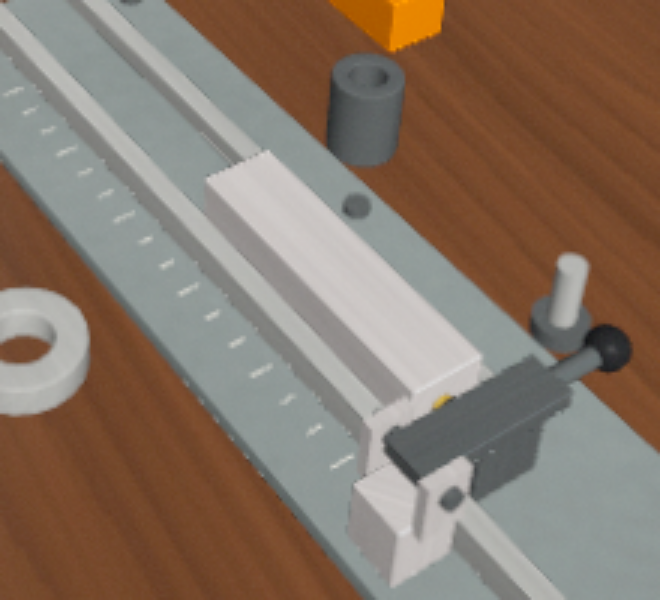

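View pics/t5.png

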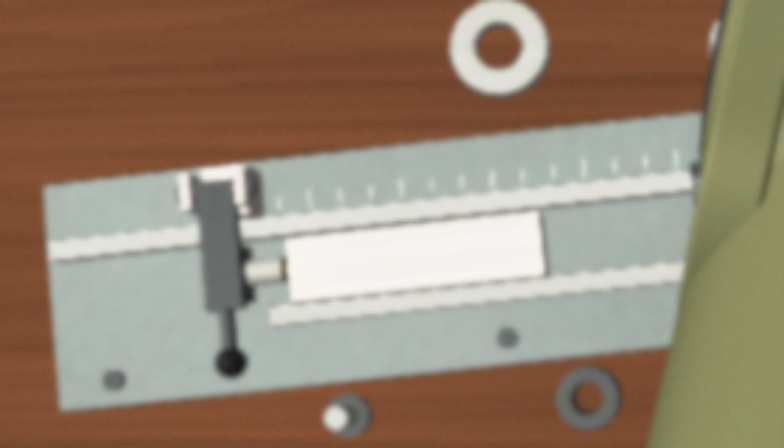

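The blank sits against the pin with the flag down; only a sliver of brass shows at (284,268) in the top crop. The sockets, bolt and ring have not moved. I'm handing in.

```bash
python3 -c "
from workcell import robot
print(robot.hand_in())"
```

```text
the job is handed in; nothing more can be done
None
```

I flipped the flag down, slid the blank up to the stop, pressed it home at roughly 10 N, and backed the arm clear before handing in at about 19 s of 72 s. The hand-in reported no verdict.

- **Flag:** I pushed the knob from behind with the shut fingers, and the flag sank by itself. I then measured the knob at 65 mm height and guide x = -56 mm, which matches fully down, while the blank was still far from the pin.
- **Pressing home:** The wrist force was about 5 N while sliding. It then rose at about 5 N/mm, as the rubber seat should, to a peak of about 15 N. That puts roughly 10 N on the stop at the peak, and about 8 N or more for around 0.6 s. These stop forces are estimates, because I subtracted the sliding friction from the wrist reading.
- **Last checks:**
  - The blank is aligned within 0.3° and about 2 mm off the channel's middle.
  - Its front is about 5 mm past where the pin's free tip stood. It sprang back 1–2 mm with the rubber seat on release, and the pin still looks in. Pin travel can't be read directly, and the camera is only good to about 2 mm.
  - The flag is down and the robot touches nothing. By eye, the bolt, bearing ring and dark socket stand as before. The bright socket was mostly hidden by the arm in the last picture, but the arm never went near it.
- **Disagreement:** The tool tilted by about 4° under the pressing load. One of my turn corrections went about the wrong axis, which I mostly undid. It had no visible effect on the blank.

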